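# Tip the toggle bin into its tray

## Robot

A 6-joint arm with a two-finger parallel gripper is mounted at the origin on the work surface. World frame = base frame: x ahead of the robot, y to its left, z up, the work surface at z = 0. Lengths are in m, angles in degrees, forces in N, time in s.
With the tool pointing down it reaches from about 0.3 to 0.825 m from the base axis. Payload 5.4 kg.
Tool frame: the origin (TCP) lies at the very end of the fingers, on their centre line; the grasp point (between the pads) lies 19 mm behind it; y points along the fingers, x is the direction in which the jaws open and shut, and the axes are right-handed (so a half turn about y gives the same grasp; the last joint's range is limited). The gripper opens to 92 mm and grips with 3 to 60 N. Pads are 20 mm wide; open, the fingers measure 128 mm over their backs; the gripper's body (75 mm by 189 mm) begins 69 mm behind the grasp point.
Start: joints at [54.368, 9.076, 91.501, -0, 79.423, -12.038], TCP at [0.23, 0.527, 0.215] pointing down, gripper open.
Joint ranges: [-166.64, 166.64], [-54.1, 131.32], [10.49, 154.53], [-73.88, 253.88], [9.74, 151.15], [-171.62, 171.62]. Speed limits (degrees/s): [147.25, 147.25, 180, 180, 180, 180].

## Interface

Orientations are given as a 3x3 rotation matrix whose columns are the frame's x, y, z axes.
In Python, from station import manip gives the robot as it stands. The module is installed in compiled form; this text tells all that it offers. Calls block until the motion is done:
- manip.move_to(position, orientation): joint-space move of the TCP to a pose.
- manip.servo_line(position, orientation=None, max_speed=0.15, until_force=None): straight line of the TCP; orientation=None keeps the orientation; max_speed is the mean speed in m/s. With until_force (N) it stops when the force on the tool has changed by that much, and returns True; else False.
- manip.set_joints(angles): joint-space move.
- manip.release() and manip.clamp(grip_force=None): open the fingers fully, or close them until they stop; grip_force is the grip in N (None keeps the last).
- manip.sleep(seconds).
- manip.solve_ik(position, orientation): joint angles nearest the present ones, or None.
- manip.state(): the state.
- manip.camera(name): name is "scene" or "top" or "wrist"; returns (picture, depth): 400x640x3 uint8, red, green, blue; 400x640 float32, m along the optical axis (not along the pixel's ray), 0 where there is no reading.
- manip.get_calibration(name): a dict with "K" (3x3 intrinsics, pixels), "k1" (the pictures are not rectified: a ray, as slopes to the right and down, at radius r is drawn at 1 + k1 r^2 times it, then the intrinsics apply), "rvec" (rotation vector, rad) and "tvec" (3), from world to camera coordinates, as OpenCV has them. Camera axes: x right, y down, z forward; pixel columns grow to the right and rows downward; lengths in m; the calibration is good to about 2 mm. A picture is of the moment at which its call begins: read the wrist's pose just before it. get_calibration takes no time and is no camera call; for the wrist camera it gives the pose at the moment of the call.
A pose or a line that the arm cannot do raises manip.PlanningError and nothing moves.
- manip.finish_job(): hands the job in, once; it reports no verdict.
The state is a dict: "clock": time; "joints": joint angles; "joint_velocities": joint speeds; "effort": joint torques, N m; "tcp_pos": TCP position; "tool_rot": TCP orientation; "contact_force": force on the tool from outside, world axes, zero at the start; "moment": the same for the moment, N m; "finger_gap": finger opening in m.
Only numpy, scipy, OpenCV 4.12 (cv2) and the standard library are available. Lean on these libraries where they do the work, as an engineer would, in place of code of your own. Each camera call takes 0.05 s, during which the arm holds its last target.

## Task

Slide the blue tray along the table, without lifting it, until it sits squarely and centred under the lip of the bin of the same colour, its rear wall close up against that bin's stand. Then pull the blue bin steadily forward to its stop, so that all three wooden toggles tip into the tray, and swing the empty bin back fully home. Leave the orange bin shut and everything else where it is.

Things in the scene. Friction and masses are not known exactly. Their poses are not given: they have to be found in the camera images.
- tray: loose blue open tray, 120 mm (x) by 150 mm (y), 45 mm high, walls and floor 5 mm, about 0.3 kg, flat on the table. Origin: centre of its underside, z up. A dark wooden handle block is fixed to the middle of its -x wall, on the robot's side: x from -94 to -60 mm, 20 mm wide in y, top 60 mm above the table; free on both y sides.
- blue_stand: fixed wooden stand, two upright cheeks 100 mm deep, 130 mm high, outer faces 150 mm apart, with a blue tilt bin between. Origin: on the table below the pivot, midway between cheeks; x away from the robot to the bin's back (turned up to 0.15 rad), y along the pivot, z up. Cheeks run from x = -12 to +88 mm. Pivot: 115 mm high, along y.
- blue_bin (a joint): angle of the blue bin about its pivot: 0 = home, upright, at its rear stop; grows as the top swings forward to the robot, to the front stop at 1.65 rad. Stiff pivot (friction 0.35 N m, 3 to 5 N at the bar): the bin stays at any angle it is left. It is 110 mm wide, 84 mm deep, back wall 87 mm high, flat floor, sloping front chute.
- blue_bar (a point): centre of the blue bin's pull bar: round steel, 10 mm thick, along the stand's y, 90 mm clear between end arms. At angle q: stand x = 90 cos q - 130 sin q, height = 115 + 130 cos q + 90 sin q (mm). At home it is 38 mm clear above the back wall, 245 mm above the table. Free room behind, in front and above.
- blue_lip (a point): middle of the pouring lip at the front of the blue bin's chute; turns with the bin. At home 45 mm in front of the pivot and 50 mm above it; at the front stop 46 mm in front of it and 66 mm above the table, over a tray that is in place
- orange_stand: the same wooden stand with an orange tilt bin that holds three white kiln posts; not to be used. Axes and sizes as the blue one
- orange_bin (a joint): angle of the orange bin, same make as the blue one: 0 = home
- toggle0_c (a point): one of three round wooden toggle handles, dark with two pale rings, 22 mm diameter, 60 mm long, about 25 g, starting in the blue bin lying along the stand's y; this point is its centre
- toggle1_c (a point): one of three round wooden toggle handles, dark with two pale rings, 22 mm diameter, 60 mm long, about 25 g, starting in the blue bin lying along the stand's y; this point is its centre
- toggle2_c (a point): one of three round wooden toggle handles, dark with two pale rings, 22 mm diameter, 60 mm long, about 25 g, starting in the blue bin lying along the stand's y; this point is its centre
- toggle0: the same toggle as a body; origin on its side surface, 11 mm from its axis, at mid length
- toggle1: the same toggle as a body; origin on its side surface, 11 mm from its axis, at mid length
- toggle2: the same toggle as a body; origin on its side surface, 11 mm from its axis, at mid length
- bowl: white bowl, 130 mm across, 60 mm high, left side; origin under its centre
- glaze: amber glaze bottle, 64 mm diameter, 130 mm high, right side; origin under its centre
- cup: terracotta cup, 76 mm across, 85 mm high, left side; origin under its centre
- jar: small glass jar with a red label, 44 mm diameter, 50 mm high, right side; origin under its centre
- spatula: spatula lying on the right
Mind the look-alikes: they are no part of the job. What is meant by the blue_stand is not pink, and is the larger of those in its own colour.

How it is judged (in metres and radians):
On the way, in this order (a step that is already met when the one before it is completed fails the run):
1. the blue tray stands squarely under the blue bin's lip, the bin still home (x of tray in the frame of blue_stand between -0.095 and -0.06 m and y of tray in the frame of blue_stand between -0.022 and 0.022 m and angle between the x axis of tray and the x axis of blue_stand, either way round below 0.17 rad and value of joint blue_bin below 0.15 rad), for 0.2 s.
2. the blue bin is at its front stop and all three toggles are in the tray (value of joint blue_bin above 1.55 rad and x of toggle0_c in the frame of tray between -0.058 and 0.058 m and y of toggle0_c in the frame of tray between -0.073 and 0.073 m and z of toggle0_c in the frame of tray between 0 and 0.045 m and x of toggle1_c in the frame of tray between -0.058 and 0.058 m and y of toggle1_c in the frame of tray between -0.073 and 0.073 m and z of toggle1_c in the frame of tray between 0 and 0.045 m and x of toggle2_c in the frame of tray between -0.058 and 0.058 m and y of toggle2_c in the frame of tray between -0.073 and 0.073 m and z of toggle2_c in the frame of tray between 0 and 0.045 m), for 0.2 s.
At the end, for the whole second after the job is handed in: All three toggles lie at rest in the blue tray; the tray stands on the table under the blue bin's lip (its centre 60 to 103 mm in front of the pivot, within 30 mm sideways, within 0.22 rad of square); the blue bin is back home (below 0.08 rad) and the orange bin is home (x of toggle0_c in the frame of tray between -0.058 and 0.058 m and y of toggle0_c in the frame of tray between -0.073 and 0.073 m and z of toggle0_c in the frame of tray between 0 and 0.045 m and x of toggle1_c in the frame of tray between -0.058 and 0.058 m and y of toggle1_c in the frame of tray between -0.073 and 0.073 m and z of toggle1_c in the frame of tray between 0 and 0.045 m and x of toggle2_c in the frame of tray between -0.058 and 0.058 m and y of toggle2_c in the frame of tray between -0.073 and 0.073 m and z of toggle2_c in the frame of tray between 0 and 0.045 m and x of tray in the frame of blue_stand between -0.103 and -0.06 m and y of tray in the frame of blue_stand between -0.03 and 0.03 m and angle between the x axis of tray and the x axis of blue_stand, either way round below 0.22 rad and value of joint each of blue_bin, orange_bin below 0.08 rad and height (world z) of tray below 0.006 m and linear speed of each of tray, toggle0, toggle1, toggle2 below 0.02 m/s); the robot touches nothing.
It fails at once if the tray is lifted off the table or tipped (height (world z) of tray above 0.015 m or angle between tray's own z axis and vertical above 0.2 rad).
It fails at once if the orange bin is tipped (value of joint orange_bin above 0.2 rad).
It fails at once if the blue bin is flung round (faster than 3 rad/s) (velocity of joint blue_bin above 3 rad/s or velocity of joint blue_bin below -3 rad/s).
It fails at once if a bystander is pushed more than 40 mm (distance of any of bowl, glaze, cup, jar, spatula from where it was at the start of the episode above 0.04 m).
It also fails if it takes over 72 s, if anything falls off the work surface, if the arm or the gripper's body presses on something with over 40 N, if the wrist force passes 120 N, or if a joint passes its speed limit or range.

## Working session

There is one attempt and no reset: what is moved stays moved. The work goes in short steps, each a Python script; the robot and the scene stay as the last script left them, time stands still between calls to the robot, and variables do not carry over. Pictures are saved under pics/ and viewed, and the job is handed in when it is done.

```bash
mkdir -p pics
python3 - <<'E'
from station import manip
import cv2
for n in("scene","top"):
    p,d=manip.camera(n); cv2.imwrite(f"pics/{n}0.png",p[:,:,::-1]); 
    import numpy as np; np.savez(f"{n}0.npz",p=p,d=d)
    c=manip.get_calibration(n); print(n,c)
print(manip.state())
E
```

```text
scene {'K': array([[437.16605529,   0.        , 320.92643163],
       [  0.        , 437.16605529, 199.70889439],
       [  0.        ,   0.        ,   1.        ]]), 'k1': -0.12309324153411405, 'rvec': array([ 2.10475107,  0.69014234, -0.32430871]), 'tvec': array([-0.35701664, -0.03622929,  1.57004323])}
top {'K': array([[411.04853647,   0.        , 322.2013077 ],
       [  0.        , 411.04853647, 195.48915871],
       [  0.        ,   0.        ,   1.        ]]), 'k1': 0.013473253625496444, 'rvec': array([ 2.15511759, -2.17348271,  0.06941239]), 'tvec': array([0.03118152, 0.43764576, 1.29008902])}
{'clock': 0.1, 'joints': array([ 5.43682018e+01,  9.10913761e+00,  9.15635503e+01, -5.17047236e-04,
        7.94238626e+01, -1.20348335e+01]), 'joint_velocities': array([-0.04327305, -0.12312165, -0.18055325, -0.17837813,  0.12492705,
       -0.02058606]), 'effort': array([ 2.51384135e-04, -3.86505067e+01, -3.22960210e+01,  7.02864700e-02,
        3.39462503e-02, -7.39890197e-05]), 'tcp_pos': array([0.22983301, 0.52645704, 0.21372873]), 'tool_rot': array([[ 4.00298159e-01, -9.74500162e-04, -9.16384436e-01],
       [ 9.16383469e-01, -1.37479969e-03,  4.00299198e-01],
       [-1.64993667e-03, -9.99998580e-01,  3.42686055e-04]]), 'contact_force': array([-0.67929646, -0.38302302, -0.14706265]), 'moment': array([-0.0615208 ,  0.06442134, -0.00016856]), 'finger_gap': 0.09209850614993591}
```

View pics/scene0.png

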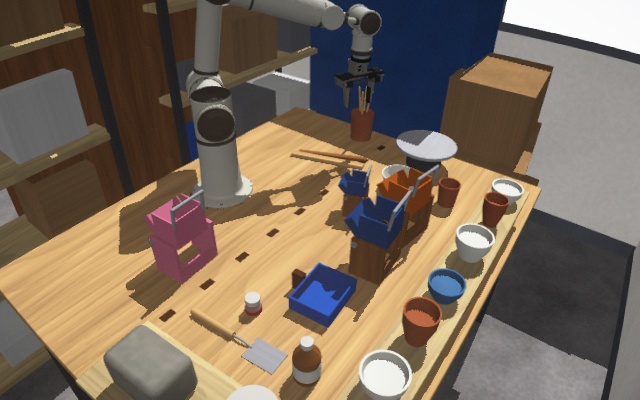

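View pics/top0.png

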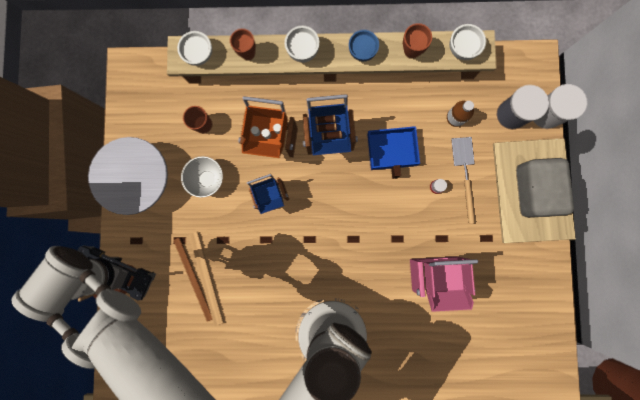

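The top picture shows these candidates:
- **Tray:** the blue tray at (395,148), handle at (396,172). There is no other tray.
- **Bins:** the large blue bin at (330,125) with dark toggles, a small blue look-alike at (267,193), a pink one at (448,283) and the orange one at (264,130).

The large blue bin fits the description. I'll check it in a crop and measure.

```bash
cat > h.py <<'E'
import numpy as np, cv2
from station import manip
def cloud(n,d,c=None):
    c=c or manip.get_calibration(n); K=c['K']
    R,_=cv2.Rodrigues(np.array(c['rvec'])); h,w=d.shape
    u,v=np.meshgrid(np.arange(w),np.arange(h))
    x=(u-K[0,2])/K[0,0]; y=(v-K[1,2])/K[1,1]
    a,b=x.copy(),y.copy()
    for _ in range(10):
        f=1+c['k1']*(a*a+b*b); a,b=x/f,y/f
    P=np.stack([a*d,b*d,d],-1).reshape(-1,3)-np.array(c['tvec']).ravel()
    return (P@R).reshape(h,w,3)
E
python3 - <<'E'
from h import *
z=np.load('top0.npz');p,d=z['p'],z['d'];W=cloud('top',d)
q=np.load('scene0.npz')
cr=np.hstack([cv2.resize(p[80:220,230:430],(800,560),interpolation=2)])
cv2.imwrite('pics/crop_top.png',cr[:,:,::-1])
cv2.imwrite('pics/crop_scene.png',cv2.resize(q['p'][155:330,270:470],(640,560),interpolation=2)[:,:,::-1])
# table check
for uv in [(350,200),(450,200),(330,98),(345,98),(312,98),(395,148),(396,173),(330,125),(309,125),(350,125),(267,193),(258,190),(264,130),(290,135),(330,60),(440,186),(202,178)]:
    print(uv,W[uv[1],uv[0]].round(3),p[uv[1],uv[0]])
E
```

```text
(350, 200) [ 0.424 -0.062  0.002] [218 173 120]
(450, 200) [ 0.421 -0.381  0.   ] [200 155 106]
(330, 98) [ 0.679 -0.001  0.25 ] [128 124 127]
(345, 98) [ 0.68  -0.041  0.245] [71 70 73]
(312, 98) [0.679 0.047 0.252] [149 144 149]
(395, 148) [ 0.591 -0.209  0.005] [ 35  79 173]
(396, 173) [ 0.502 -0.202  0.059] [68 39 25]
(330, 125) [0.635 0.    0.139] [60 34 23]
(309, 125) [0.658 0.067 0.055] [36 41 70]
(350, 125) [ 0.322 -0.004  1.324] [59 37 27]
(267, 193) [0.442 0.194 0.081] [18 33 62]
(258, 190) [0.451 0.221 0.084] [15 30 59]
(264, 130) [0.621 0.194 0.145] [227 223 214]
(290, 135) [0.609 0.119 0.131] [58 35 21]
(330, 60) [ 0.844 -0.002  0.11 ] [92 78 56]
(440, 186) [ 0.461 -0.339  0.048] [214 206 202]
(202, 178) [0.5   0.418 0.006] [230 227 219]
```

View pics/crop_top.png

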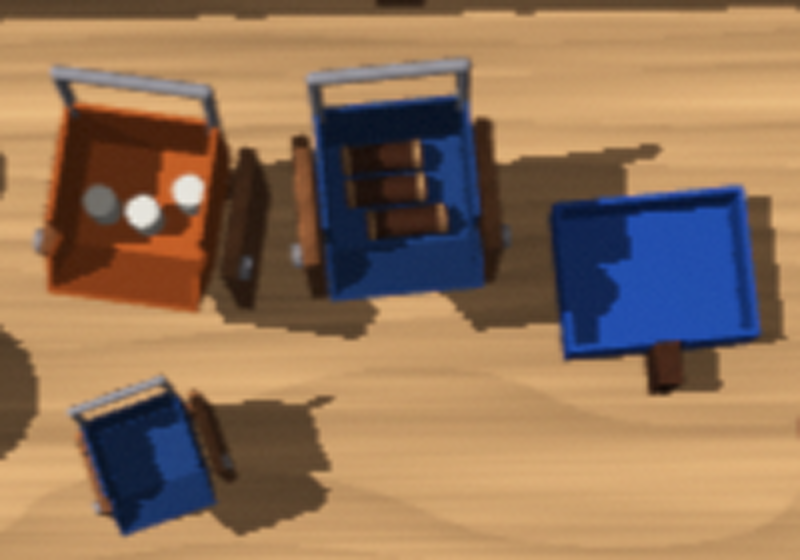

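View pics/crop_scene.png

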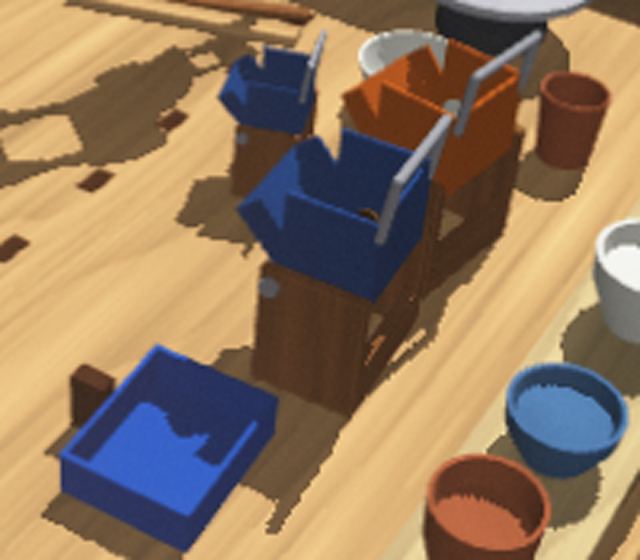

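Run:
```python
from h import *
for n in ('top','scene'):
    z=np.load(n+'0.npz');p,d=z['p'].astype(int),z['d'];W=cloud(n,d); ok=d>0
    X,Y,Z=W[...,0],W[...,1],W[...,2]
    # bar: high points
    m=ok&(Z>.235)&(Z<.262)&(X>.6)&(X<.75)&(abs(Y)<.1); P=W[m]
    if len(P):
        c=np.polyfit(P[:,1],P[:,0],1); print(n,'bar n',len(P),'mean',P.mean(0),'y',P[:,1].min(),P[:,1].max(),'dx/dy',c)
    # tray rim
    blue=(p[...,2]>p[...,0]+40)&(p[...,2]>80)
    m=ok&blue&(Z>.035)&(Z<.05)&(X>.48)&(X<.72)&(Y<-.1)&(Y>-.32); P=W[m]
    r=cv2.minAreaRect(P[:,:2].astype(np.float32)); print(n,'rim',len(P),P[:,2].mean(),r)
    m=ok&(Z>.053)&(Z<.068)&(X>.45)&(X<.56)&(Y<-.12)&(Y>-.3); P=W[m]
    r=cv2.minAreaRect(P[:,:2].astype(np.float32)); print(n,'handle',len(P),P.mean(0),r)
    # cheek tops
    m=ok&(Z>.122)&(Z<.136)&(X>.55)&(X<.75)&(abs(Y)<.11)&(p[...,0]>p[...,2]+8); P=W[m]; vu=np.argwhere(m)
    for s in (1,-1):
        Q=P[P[:,1]*s>.04]
        if len(Q)>5: print(n,'cheek',s,len(Q),Q.mean(0),Q.min(0),Q.max(0),cv2.minAreaRect(Q[:,:2].astype(np.float32)))
    m=ok&(X>.35)&(X<.5)&(Y>.1)&(Y<.28)&(Z>.02);P=W[m];print('decoy',P.min(0),P.max(0))
    m=ok&(X>.42)&(X<.5)&(Y<-.29)&(Y>-.37)&(Z>.02);P=W[m];print('jar',P.min(0),P.max(0))
```

```text
top bar n 165 mean [0.68072099 0.00704308 0.24781038] y -0.04681895570107573 0.0616488450174351 dx/dy [-0.08088817  0.68129069]
top rim 243 0.04412572641152823 ((0.5872202515602112, -0.19946852326393127), (0.12052522599697113, 0.1504059135913849), 4.371852874755859)
top handle 73 [ 0.51046861 -0.2051069   0.0595504 ] ((0.5103620290756226, -0.20505906641483307), (0.01997567154467106, 0.034955743700265884), 88.49510192871094)
top cheek 1 172 [0.62423405 0.07153267 0.12958922] [0.57513981 0.04127528 0.1221024 ] [0.672396   0.10987428 0.13528799] ((0.6279207468032837, 0.08190500736236572), (0.07206717878580093, 0.0919489860534668), 69.96077728271484)
top cheek -1 160 [ 0.63272357 -0.0650163   0.12946177] [ 0.58537927 -0.07937847  0.12266403] [ 0.68518804 -0.05612214  0.13469801] ((0.6354637742042542, -0.06682475656270981), (0.09980493783950806, 0.018757034093141556), 5.212569236755371)
decoy [0.37941182 0.13284984 0.02051831] [0.48933326 0.24846896 0.17156229]
jar [ 0.44494416 -0.3571972   0.0201925 ] [ 0.48341788 -0.31745115  0.05732664]
scene bar n 123 mean [ 0.68437059 -0.00173365  0.
[... 315 characters left out ...]
145851135), (0.03510254621505737, 0.02068927511572838), 8.104331970214844)
scene cheek 1 22 [0.66539889 0.08238934 0.1266126 ] [0.63200562 0.0434154  0.1220977 ] [0.67526344 0.10932679 0.13454699] ((0.6579383611679077, 0.07248398661613464), (0.07314348965883255, 0.03240292891860008), 64.49269104003906)
scene cheek -1 194 [ 0.63651486 -0.06747561  0.12807898] [ 0.57674259 -0.08080514  0.12217898] [ 0.68651095 -0.05429308  0.1354411 ] ((0.6315843462944031, -0.06775591522455215), (0.02644670568406582, 0.10979244858026505), 89.73660278320312)
decoy [0.37956238 0.13137785 0.02192949] [0.49085123 0.25121691 0.17124719]
jar [ 0.44675575 -0.36110202  0.02005834] [ 0.48822482 -0.31999058  0.05307767]
```

The crop confirms the choice: the large bin holds three ringed toggles, and the small blue one is empty. The measurements agree with the given sizes (rim 120×150 mm, cheek tops at 0.129 m, bar at 0.248 m). Next I'll grasp the handle.

```bash
cat >> h.py <<'E'
def rotz(t): return np.array([[np.cos(t),-np.sin(t)],[np.sin(t),np.cos(t)]])
def ori(t,s=1): # jaw axis at world angle t
    x=s*np.array([np.cos(t),np.sin(t),0]);y=np.array([0,0,-1.]);return np.column_stack([x,y,np.cross(x,y)])
TH=np.deg2rad(4.6); ST=np.array([.5915,-.002])
TT=np.deg2rad(4.3)
def stp(x,y=0): return ST+rotz(TH)@np.array([x,y])
E
python3 - <<'E'
from h import *
R0=manip.state()['tool_rot'];p0=manip.state()['tcp_pos']
H=np.array([.511,-.2055])-rotz(TT)@np.array([.003,0])
for s in (1,-1):
    q=manip.solve_ik([*H,.022],ori(TT+np.pi/2,s)); print(s,None if q is None else np.round(q,1))
    b=stp(.09); q=manip.solve_ik([*b,.226],ori(TH,s)); print(s,None if q is None else np.round(q,1))
manip.servo_line([p0[0],p0[1],.36],max_speed=.25)
qs=[(abs(manip.solve_ik([*H,.3],ori(TT+np.pi/2,s))[5]),s) for s in(1,-1)]
s=min(qs)[1]
manip.move_to([*H,.3],ori(TT+np.pi/2,s))
manip.servo_line([*H,.12],max_speed=.2)
p,d=manip.camera('wrist');cv2.imwrite('pics/w1.png',p[:,:,::-1])
st=manip.state();print(s,st['clock'],st['tcp_pos'],st['contact_force'])
E
```

```text
1 [ -34.7   18.6  104.    -0.    57.5 -129. ]
1 [ -9.7  24.4  71.6  -0.   84.1 -14.3]
-1 [-34.7  18.6 104.   -0.   57.5  51. ]
-1 [ -9.7  24.4  71.6   0.   84.1 165.7]
-1 4.7 [ 0.50903695 -0.20636777  0.12162754] [ 0.07392751 -0.30827866  0.28711758]
```

View pics/w1.png

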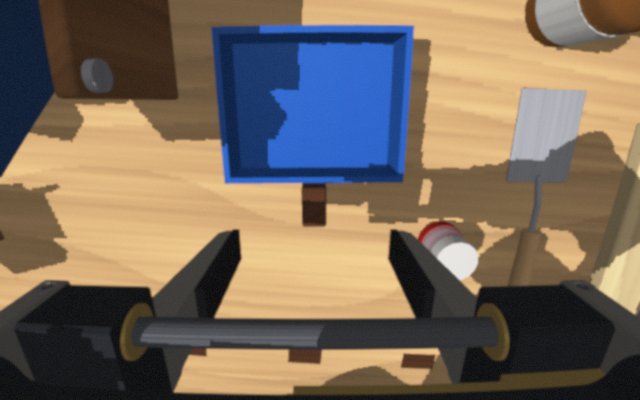

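The wrist view shows the handle at (314,203), centred between the fingers (240 to 390) and square to them. I'll descend, clamp and slide the tray.

Run:
```python
from h import *
H=np.array([.511,-.2055])-rotz(TT)@np.array([.003,0])
o=ori(TT+np.pi/2,-1)
print(manip.servo_line([*H,.022],max_speed=.12,until_force=12))
manip.clamp(20)
st=manip.state();print(st['clock'],st['tcp_pos'],st['contact_force'],st['finger_gap'])
z=.022
off=np.array([-.080,0])
T=stp(-.078); o2=ori(TH+np.pi/2,-1)
def g(c,th): return [*(np.array(c)+rotz(th)@off),z]
manip.servo_line(g([.492,-.200],TT),o,max_speed=.08)
st=manip.state();print(st['clock'],st['tcp_pos'],st['contact_force'])
c2=T-rotz(TH)@np.array([.025,0])
manip.servo_line(g(c2,TH),o2,max_speed=.08)
st=manip.state();print(st['clock'],st['tcp_pos'],st['contact_force'])
manip.servo_line(g(T,TH),max_speed=.04,until_force=20)
st=manip.state();print(st['clock'],st['tcp_pos'],st['contact_force'],st['finger_gap'])
p,d=manip.camera('top');cv2.imwrite('pics/t2.png',cv2.resize(p[80:220,230:430],(800,560))[:,:,::-1])
np.savez('top2.npz',p=p,d=d)
```

```text
False
6.75 [ 0.50796296 -0.20564012  0.02196099] [ 0.18782935  0.04763959 -0.99571313] 0.019669646456149093
8.1 [ 0.41182703 -0.20596264  0.0219504 ] [-3.31129063  0.22059557  1.25684859]
10.6167 [ 0.40908179 -0.01677485  0.02196888] [-0.3161885   0.81438768 -2.13482018]
11.3917 [ 0.43414889 -0.01460963  0.02193738] [ 0.3389769   0.91084319 -3.90097484] 0.02002753464515583
```

View pics/t2.png

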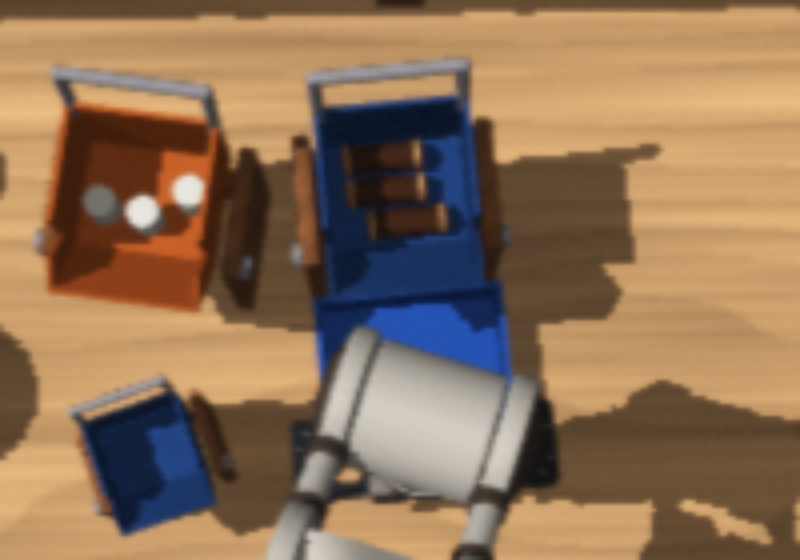

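The picture shows the tray under the bin at about (410,330), with the arm covering its front. I'll release, lift clear and measure it.

Run:
```python
from h import *
manip.release()
t=manip.state()['tcp_pos']
manip.servo_line([t[0],t[1],.12],max_speed=.15)
b=stp(.09)
manip.servo_line([.36,t[1],.36],max_speed=.25)
manip.move_to([.36,-.16,.36],ori(TH,1))
p,d=manip.camera('top');cv2.imwrite('pics/t3.png',cv2.resize(p[80:220,230:430],(800,560))[:,:,::-1])
np.savez('top3.npz',p=p,d=d)
W=cloud('top',d);X,Y,Z=W[...,0],W[...,1],W[...,2];p=p.astype(int);ok=d>0
blue=(p[...,2]>p[...,0]+30)&(p[...,2]>60)
m=ok&blue&(Z>.037)&(Z<.05)&(X>.42)&(X<.6)&(abs(Y)<.11);r=cv2.minAreaRect(W[m][:,:2].astype(np.float32));print(m.sum(),r)
m=ok&(Z>.053)&(Z<.068)&(X>.40)&(X<.47)&(abs(Y)<.08);print('handle',m.sum(),W[m].mean(0),cv2.minAreaRect(W[m][:,:2].astype(np.float32)))
print('stand frame handle',rotz(TH).T@(W[m].mean(0)[:2]-ST),'rect',rotz(TH).T@(np.array(r[0])-ST))
m=ok&(Z>.235)&(Z<.262)&(X>.6)&(X<.75)&(abs(Y)<.1); P=W[m]
print('bar',P.mean(0),P.min(0),P.max(0),np.polyfit(P[:,1],P[:,0],1))
p,d=manip.camera('scene');cv2.imwrite('pics/s3.png',cv2.resize(p[155:330,270:470],(640,560))[:,:,::-1])
print(manip.state()['clock'],manip.state()['tcp_pos'])
```

```text
229 ((0.513022780418396, -0.008325465023517609), (0.11925575882196426, 0.14988374710083008), 4.401973724365234)
handle 71 [ 0.43591487 -0.01468335  0.06009291] ((0.43658196926116943, -0.014830240979790688), (0.03347543254494667, 0.0194404199719429), 5.777277946472168)
stand frame handle [-0.15610117 -0.00016473] rect [-7.87317304e-02 -1.13013371e-05]
bar [0.68068408 0.0070779  0.24797248] [ 0.67026008 -0.04671102  0.23583393] [0.69062172 0.06162265 0.25364585] [-0.08050001  0.68125386]
16.3083 [ 0.3600547  -0.15977402  0.35988801]
```

View pics/t3.png

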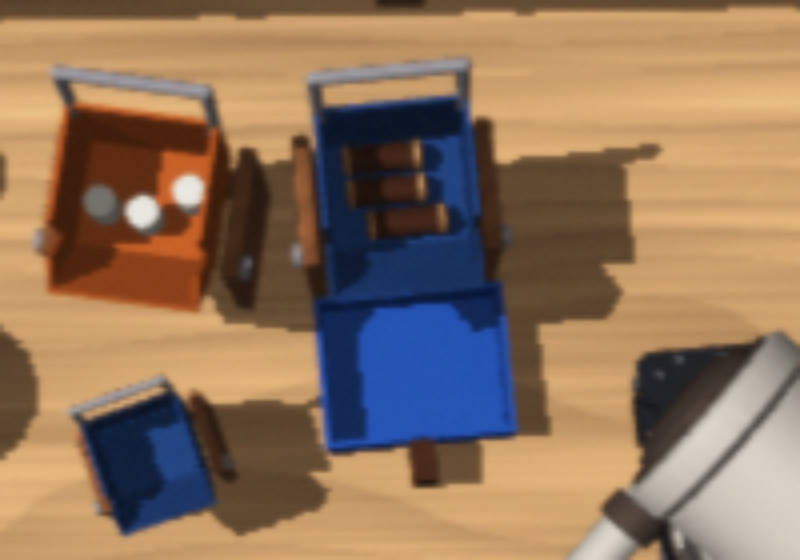

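View pics/s3.png

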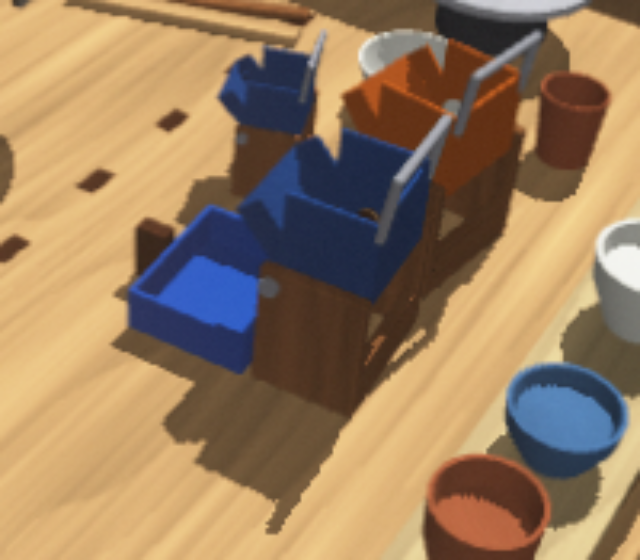

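The tray measures (-78.7, 0) mm in the stand frame and is square to within 0.2°. The toggles are at crop pixels (385,155), (388,188) and (408,220). Now I'll grip the bar.

```bash
cat >> h.py <<'E'
def barp(q,dz=-.019):
    x=.09*np.cos(q)-.13*np.sin(q); z=.115+.13*np.cos(q)+.09*np.sin(q)
    return [*stp(x),z+dz]
E
python3 - <<'E'
from h import *
b=stp(.09);o=ori(TH,1)
manip.move_to([*b,.35],o)
print(manip.servo_line([*b,.226],max_speed=.12,until_force=10))
p,d=manip.camera('wrist');cv2.imwrite('pics/w4.png',p[:,:,::-1])
manip.clamp(15); st=manip.state();print(st['clock'],st['tcp_pos'],st['contact_force'],st['finger_gap'])
p,d=manip.camera('scene');cv2.imwrite('pics/s4.png',cv2.resize(p[100:330,250:490],(640,613))[:600,:,::-1])
E
```

```text
False
20.1167 [0.68208533 0.00525042 0.22647418] [4.48184651 0.72240979 0.21858478] 0.009119489785964153
```

View pics/w4.png

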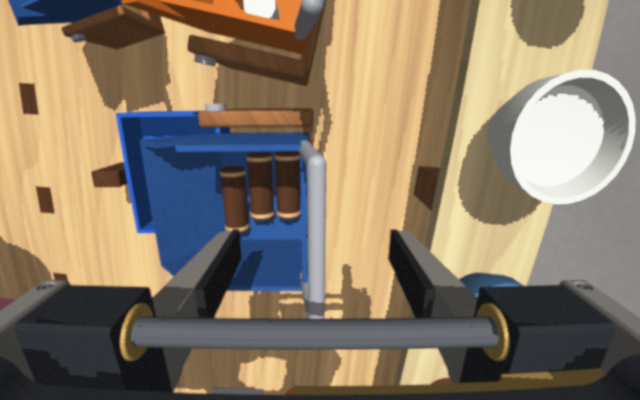

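View pics/s4.png

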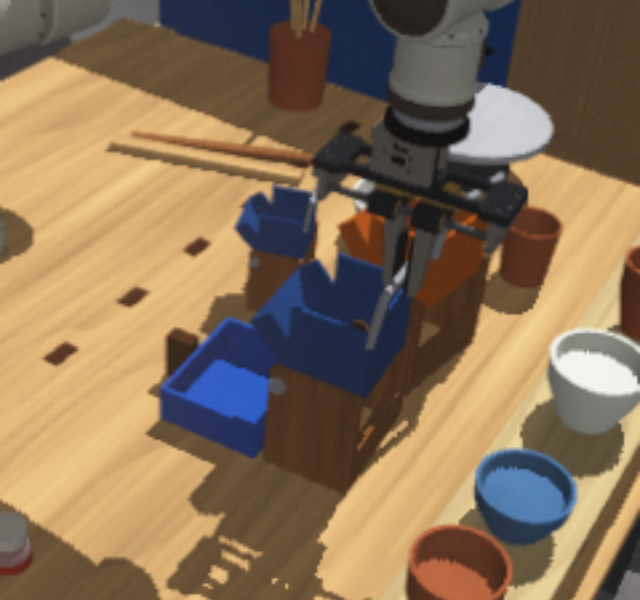

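The bar is gripped (gap 9 mm), with the fingers around its middle, and the wrist picture shows the toggles at about (260,190). I'll pull it along the arc.

Run:
```python
from h import *
for q in np.linspace(0,1.65,11)[1:]:
    manip.servo_line(barp(q),max_speed=.07)
    st=manip.state();print(round(q,2),st['clock'],st['tcp_pos'].round(4),st['contact_force'].round(1),st['finger_gap'].round(4))
    if np.abs(st['contact_force']).max()>35: print('stop');break
manip.servo_line(barp(1.68),max_speed=.03,until_force=12)
manip.sleep(.6)
st=manip.state();print(st['clock'],st['tcp_pos'].round(4),st['contact_force'].round(1))
for n in('top','scene'):
    p,d=manip.camera(n);np.savez(n+'5.npz',p=p,d=d)
    a=p[80:220,230:430] if n=='top' else p[100:310,250:490]
    cv2.imwrite(f'pics/{n}5.png',cv2.resize(a,(640,448) if n=='top' else (640,560))[:,:,::-1])
p,d=manip.camera('wrist');cv2.imwrite('pics/w5.png',p[:,:,::-1])
```

```text
Traceback (most recent call last):
AttributeError: 'float' object has no attribute 'round'
```

The first segment (q = 0.165) ran, then my print statement failed. I'll continue from there.

Run:
```python
from h import *
st=manip.state();print(st['clock'],st['tcp_pos'].round(4),np.round(barp(.165),4),st['contact_force'].round(1))
for q in np.linspace(0,1.65,11)[2:]:
    manip.servo_line(barp(q),max_speed=.07)
    st=manip.state();print(round(q,2),round(st['clock'],2),st['tcp_pos'].round(4),st['contact_force'].round(1),round(st['finger_gap'],4))
    if np.abs(st['contact_force']).max()>35: print('stop');break
manip.servo_line(barp(1.68),max_speed=.03,until_force=12)
manip.sleep(.6)
st=manip.state();print(st['clock'],st['tcp_pos'].round(4),st['contact_force'].round(1))
for n in('top','scene'):
    p,d=manip.camera(n);np.savez(n+'5.npz',p=p,d=d)
    a=p[80:220,230:430] if n=='top' else p[100:310,250:490]
    cv2.imwrite(f'pics/{n}5.png',cv2.resize(a,(640,448) if n=='top' else (640,560))[:,:,::-1])
p,d=manip.camera('wrist');cv2.imwrite('pics/w5.png',p[:,:,::-1])
```

```text
20.6917 [0.659  0.0034 0.2402] [0.6587 0.0034 0.239 ] [2.1 0.3 5.7]
0.33 21.22 [0.6348 0.0014 0.2496] [1.3 0.8 9.6] 0.0097
0.49 21.74 [ 0.6085 -0.0007  0.2537] [0.  0.4 8.9] 0.0097
0.66 22.27 [ 0.582  -0.0028  0.2533] [-2.7 -0.6  5.4] 0.0092
0.82 22.79 [ 0.5562 -0.0049  0.2495] [-2.3 -1.4  1.7] 0.0096
0.99 23.32 [ 0.5316 -0.0068  0.2421] [-2.1 -1.2  0.4] 0.0095
1.15 23.84 [ 0.5085 -0.0087  0.2304] [-1.1 -1.5 -1. ] 0.0096
1.32 24.37 [ 0.4876 -0.0103  0.2147] [ 0.5 -1.7 -4.1] 0.0096
1.48 24.89 [ 0.4698 -0.0117  0.196 ] [ 4.3 -0.2 -6.8] 0.0092
1.65 25.42 [ 0.4568 -0.0128  0.1766] [6.4 1.9 1.1] 0.0091
26.225 [ 0.457  -0.013   0.1761] [-1.3  0.   6. ]
```

View pics/scene5.png

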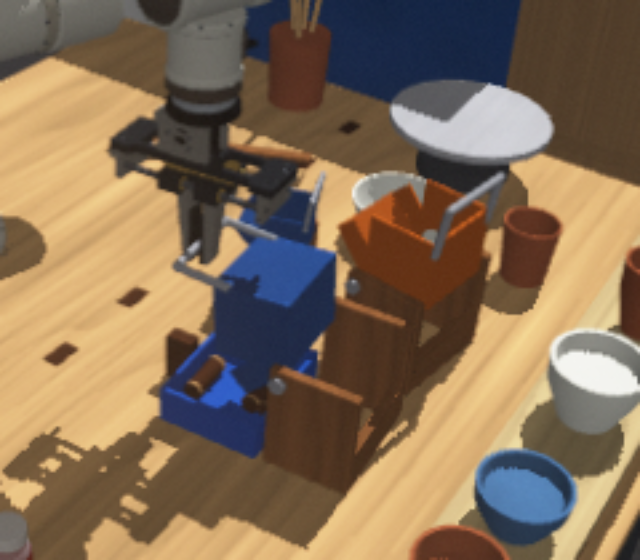

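View pics/w5.png

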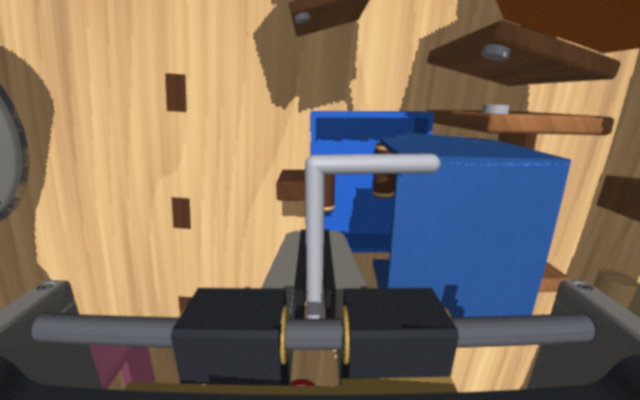

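Run:
```python
from h import *
for n in('top','scene'):
    z=np.load(n+'5.npz');p,d=z['p'].astype(int),z['d'];W=cloud(n,d);m=d>0
    L=(W[...,:2]-ST)@rotz(TH); 
    m&=(L[...,0]>-.09)&(L[...,0]<.01)&(abs(L[...,1])<.045)&(W[...,2]>.17)&(W[...,2]<.235)&(p[...,2]>p[...,0]+20)
    x=L[...,0][m];zz=W[...,2][m];print(n,m.sum(),np.polyfit(x,zz,1),x.min(),x.max())
a=np.load('top5.npz')['p'][80:220,280:400]; cv2.imwrite('pics/t5b.png',cv2.resize(a,(600,700))[:600,:,::-1])
```

```text
top 169 [0.08269499 0.19954865] -0.04380536419628007 -0.00322465842947206
scene 698 [-0.04446543  0.19164361] -0.08996129388326451 -0.0006373715288612735
```

View pics/t5b.png

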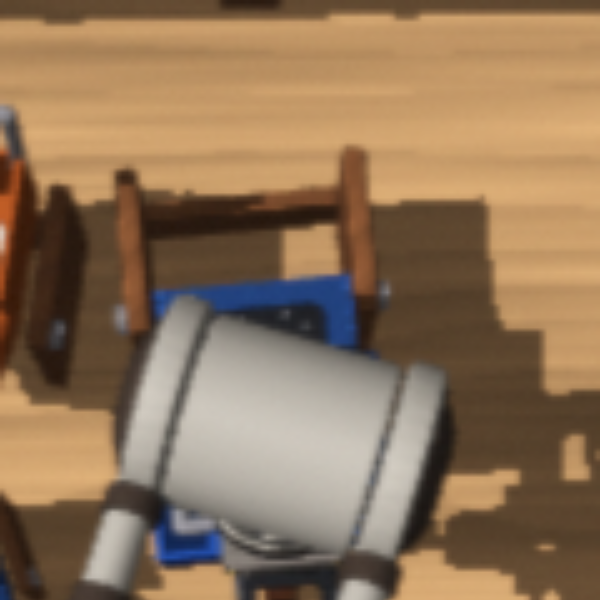

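The scene picture shows two toggles in the tray at (205,375) and (255,400), with the third hidden by the bin. The back wall slopes 4.7° past level, so the bin is at about 1.65 rad, its stop. I'll swing it home and count the toggles.

Run:
```python
from h import *
for q in np.linspace(1.65,0,11)[1:]:
    manip.servo_line(barp(q),max_speed=.07)
    st=manip.state();print(round(q,2),round(st['clock'],2),st['tcp_pos'].round(4),st['contact_force'].round(1),round(st['finger_gap'],4))
    if np.abs(st['contact_force']).max()>35: print('stop');break
print(manip.servo_line(barp(-.03),max_speed=.03,until_force=12))
st=manip.state();print(st['tcp_pos'].round(4),st['contact_force'].round(1))
manip.servo_line(barp(0),max_speed=.05) if 0 else None
manip.release();t=manip.state()['tcp_pos']
manip.servo_line([t[0],t[1],.36],max_speed=.15)
manip.move_to([.36,-.25,.36],ori(TH,1))
for n in('top','scene'):
    p,d=manip.camera(n);np.savez(n+'6.npz',p=p,d=d)
    a=p[80:220,230:430] if n=='top' else p[100:310,250:490]
    cv2.imwrite(f'pics/{n}6.png',cv2.resize(a,(800,560) if n=='top' else (640,560))[:,:,::-1])
W=cloud('top',np.load('top6.npz')['d']);X,Y,Z=W[...,0],W[...,1],W[...,2]
m=(Z>.235)&(Z<.262)&(X>.6)&(X<.75)&(abs(Y)<.1); P=W[m]
print('bar',P.mean(0),P.min(0),P.max(0),np.polyfit(P[:,1],P[:,0],1))
print(manip.state()['clock'])
```

```text
1.48 26.88 [ 0.4713 -0.0118  0.1974] [ 4.9 -0.3 -2.8] 0.0093
1.32 27.4 [ 0.4887 -0.0104  0.2163] [-0.3 -1.8  3. ] 0.0094
1.16 27.93 [ 0.509  -0.0088  0.2323] [-3.6 -1.4  6.7] 0.0092
0.99 28.45 [ 0.5328 -0.0068  0.2442] [-3.  -0.7  7.8] 0.0097
0.82 28.98 [ 0.558  -0.0048  0.2516] [-1.1 -1.   5.6] 0.0095
0.66 29.5 [ 0.5839 -0.0026  0.2545] [ 1.7 -1.2  4.6] 0.0095
0.5 30.02 [ 6.096e-01 -6.000e-04  2.532e-01] [ 2.5 -1.7  3.3] 0.0093
0.33 30.55 [0.6346 0.0015 0.2477] [ 2.6 -2.5  0.8] 0.0096
0.17 31.07 [0.6588 0.0035 0.2383] [ 3.3 -1.1 -1.9] 0.0095
0.0 31.6 [0.6814 0.0053 0.2255] [ 1.5 -1.2 -1.5] 0.0095
True
[0.683  0.0054 0.2242] [-2.2  0.2  4.8]
bar [0.68075438 0.0070747  0.24797305] [ 0.67136683 -0.04670259  0.23505348] [0.6910103  0.06134696 0.25471676] [-0.08324556  0.68134332]
35.775
```

View pics/top6.png

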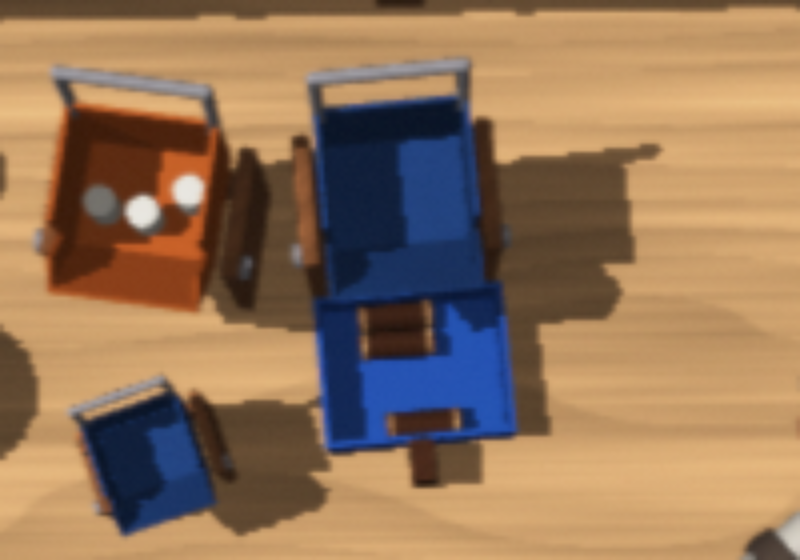

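View pics/scene6.png

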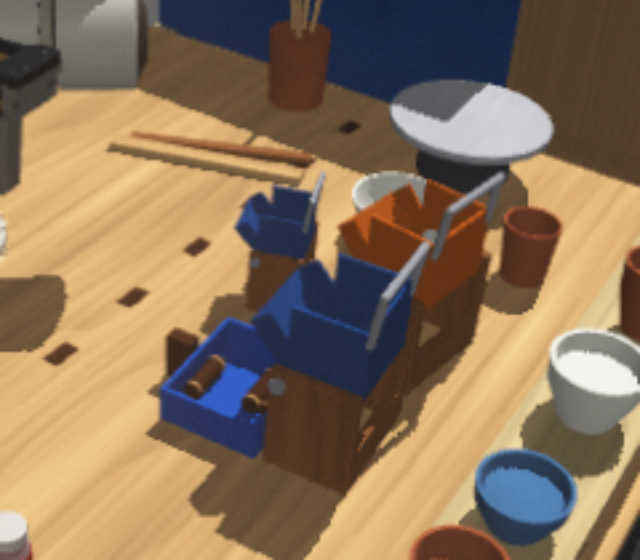

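The bin is empty and home, with its bar at the starting position. The three toggles are in the tray at crop pixels (395,315), (395,343) and (423,420). I'll check their heights and the tray pose, then hand in.

Run:
```python
from h import *
p,d=manip.camera('top');p=p.astype(int);W=cloud('top',d);X,Y,Z=W[...,0],W[...,1],W[...,2]
L=(W[...,:2]-ST)@rotz(TH)
blue=(p[...,2]>p[...,0]+30)&(p[...,2]>60)
m=blue&(Z>.037)&(Z<.05)&(X>.42)&(X<.6)&(abs(Y)<.11);r=cv2.minAreaRect(W[m][:,:2].astype(np.float32));print(rotz(TH).T@(np.array(r[0])-ST),r)
c=(W[...,:2]-np.array(r[0]))@rotz(np.deg2rad(r[2]))
for u,v in [(395,315),(395,343),(423,420)]:
    i,j=80+v//4,230+u//4; print(c[i,j].round(3),W[i,j].round(3))
print(manip.state()['contact_force'],manip.state()['joint_velocities'].round(2))
z0=np.load('top0.npz')['p'].astype(int);df=np.abs(p-z0).max(2);print([int((df[a:b,e:f]>40).sum()) for a,b,e,f in[(155,200,180,225),(95,135,180,215),(95,130,445,478),(175,200,428,450),(135,225,450,480),(95,160,240,285)]])
if abs(r[2]-4.6)<3: manip.finish_job(); print('done')
```

```text
[-7.91539081e-02  5.47325498e-05] ((0.5125966668128967, -0.008293502032756805), (0.11895471066236496, 0.14936654269695282), 4.711693286895752)
[0.045 0.012] [0.557 0.008 0.03 ]
[0.023 0.015] [0.534 0.008 0.03 ]
[-0.042 -0.002] [ 0.471 -0.014  0.023]
[-0.0309121  -0.31533974  0.48993643] [-0.07 -0.1   0.16  0.01  0.13 -0.02]
[0, 0, 0, 449, 1775, 0]
the job is handed in; nothing more can be done
done
```

Run:
```python
import numpy as np
a=np.load('scene0.npz')['p'].astype(int);b=np.load('scene6.npz')['p'].astype(int);d=abs(a-b).max(2)>40
print('jar',d[288:316,240:265].sum(),'spatula',d[305:375,188:290].sum())
```

```text
jar 0 spatula 257
```

I handed the job in at about 36 s of the 72 s allowed. `finish_job` reports no verdict, so what follows rests on my own checks.

I gripped the blue tray's handle, slid the tray under the large blue bin's lip and let go. Then I pulled the bar round to the front stop, held it about 0.6 s, swung the bin home and backed the arm clear.

**Last checks**
- **Tray:** it sits at x = -79 mm, y = 0 mm in the blue stand's frame and is within about 0.2° of square. It was at -78.7 mm before the pull.
- **Front stop:** the bin's back wall was about 4.7° past level in the top camera, which is about 1.65 rad.
- **Toggles:** all three lie on the tray floor, at about x = +45, +23 and -42 mm in the tray, with their tops 23 to 30 mm above the table. At the stop I could see only two, because the bin hid the third; I counted all three after the swing back.
- **Blue bin:** it is empty, and its bar is within 1 mm of where it started.
- **Bystanders and orange bin:** before-and-after pictures show no change at the orange bin, bowl, cup, glaze bottle or jar.

**Checks that disagreed**
- **Jar and spatula (top camera):** both regions differed from the first picture. The arm was parked over that side, and the jar showed no change in the scene camera.
- **Spatula (scene camera):** some pixels also differed, which I take to be the arm's shadow but did not confirm. The tool never went near the spatula at its height.

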